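# Ease two wedges out from under a marble slab

### The job

The marble slab on the pass is propped up along its front edge by a blue and an orange wedge. Work both wedges backward out from under it in small tugs, a bit at one side and then a bit at the other, so that the slab comes down slowly and stays nearly level from side to side (no more than about 3 degrees), until it stands on its own feet where it is and both wedges lie flat on the counter clear of its front edge. Pull the wedges gently, do not touch the slab, and do not disturb the small pan on it, the pepper mill or the bottle.

Things in the scene. Friction and masses are not known exactly. Their poses are not given: they have to be found in the camera images.
- slab: White marble slab, 200 (x) by 360 (y) by 16 mm thick, 2.2 to 4.0 kg, loose. Origin: centre of its underside; x runs from the front (wedged, robot-side) edge to the rear edge, y left, z up. Three fixed ball feet (radius 12, ball centres 10 below the underside): rear middle (x 80, y 0), front (x -85, y +-55). Down on all three, its underside is level, 22 mm above the counter.
- slab_front (a point): Middle of the slab's lower front edge (slab x -100, y 0, z 0), axes as the slab. It starts 44 mm above the counter, resting on the wedges, and ends 22 mm above it. With a single rear foot the slab leans sideways as soon as one wedge is drawn further than the other: 10 mm more draw puts that side about 3 mm lower (the wedges are 200 to 260 mm apart).
- wedge_left: Blue plastic wedge under the left (+y) part of the slab's front edge: 181 mm long, 0.18 kg, loose, flat on the counter. Origin: on the sole below the heel's inner face; x forward to the thin tip under the slab, z up. Upright heel: x -14 to 0, 60 wide, 56 high. Then an open pocket over a 5 mm thick sole, x 0 to 44. Then the wedge, 40 wide: 46 high at x 44, sloping to 9 at x 167.
- wedge_left_hook (a point): Middle of the inner (slab-side) face of the blue wedge's heel, 30 mm above the sole (wedge x 0, y 0, z 30), axes as the wedge. A finger lowered into the pocket pulls the heel back along wedge -x; the heel can also be pinched. Friction holds it until it slips: about 3 to 12 N, unknown beforehand. There is bare counter behind it for 150 mm of travel.
- wedge_left_tip (a point): Foot of the blue wedge's thin tip (wedge x 167, y 0, z 0). At the start the slab's edge rests on the wedge 116 mm back from the tip. The wedge bears the slab for the first 73 mm of draw, then is slack; after 116 mm the tip passes the slab's front edge.
- wedge_right: Orange plastic wedge under the right (-y) part of the slab's front edge; same shape, size, weight and axes as the blue one.
- wedge_right_hook (a point): Middle of the inner (slab-side) face of the orange wedge's heel, 30 mm above the sole (wedge x 0, y 0, z 30), axes as the wedge; it behaves as the blue one.
- wedge_right_tip (a point): Foot of the orange wedge's thin tip (wedge x 167, y 0, z 0); it bears and goes slack as the blue one.
- small_pan: Open steel pan, 90 by 140 by 40 mm high, 0.25 kg, loose on top of the slab, its centre 30 to 45 mm behind the slab's centre. It rides down with the slab and must stay in place on it. Origin: centre of its underside.
- mill: Tall black pepper mill, 60 mm across, 220 mm high, standing on the counter to one side of the slab. Origin: centre of its foot.
- bottle: Green bottle with a pale label, 72 mm across, 250 mm high, standing on the counter on the other side of the slab. Origin: centre of its foot.
- pan_rail: Fixed steel rail of food pans, 115 by 400 by 55 mm high, standing 25 mm behind the slab and squared to it. Origin: on the counter under the middle of where the slab's front edge starts; x forward, away from the robot (the rail lies at x 228 to 343), y left.

How it is judged:
By the outcome, as a careful person would: the job done as asked, in the order asked, and still so for the second after the job is handed in, with the robot touching nothing.
It also fails if it takes over 72 s, if anything falls off the work surface, if the arm or the gripper's body presses on something with over 40 N, if the wrist force passes 120 N, or if a joint passes its speed limit or range.

### The arm

A 7-joint arm with a two-finger parallel gripper is mounted at the origin on the work surface. World frame = base frame: x ahead of the robot, y to its left, z up, the work surface at z = 0. Lengths are in m, angles in degrees, forces in N, time in s.
With the tool pointing down it reaches from about 0.4 to 0.875 m from the base axis. Payload 6.5 kg.
Tool frame: the origin (TCP) lies midway between the tips of the shut fingers; the grasp point (between the pads) lies 19 mm behind it; y points along the fingers, z is the direction in which the jaws open and shut, and the axes are right-handed (so a half turn about y gives the same grasp; the last joint's range is limited). The gripper opens to 85 mm and grips with 20 to 120 N. Pads are 22 mm wide; open, the fingers measure 114 mm over their backs; the gripper's body (76 mm by 85 mm) begins 54 mm behind the grasp point. The pads swing forward as they close: fully open they stand 13 mm farther back than shut.
Start: joints at [-81.085, 30.733, -0.252, 88.115, 0.149, 61.152, -4.079], TCP at [0.143, 0.634, 0.197] pointing down, gripper open.
Joint ranges: [-154.64, 154.64], [-21.42, 123.67], [-72.66, 72.17], [13.99, 137.28], [-74.86, 254.86], [10.95, 109.41], [-158.01, 158.01]. Speed limits (degrees/s): [136.94, 136.94, 180, 180, 180, 180, 180].

### API

Orientations are given as a 3x3 rotation matrix whose columns are the frame's x, y, z axes.
In Python, from plant import sensors, imaging, workorder gives the robot as it stands.
- The arm moves only by the tool play_rows, never from a script. Its argument "moves" is a list of rows, each a list of 5 numbers: the shift along the tool's x, y, z each as a share of 0.4 m, from -1 to 1, then the turn about the tool's y as a share of 6 degrees, from -1 to 1, then the opening, from 0 (shut) to 1 (fully open). A call has 1 to 10 rows; each row shifts and turns the pose as measured when the row begins, along the tool's axes as they then stand; what a row does not reach is not made up. A row lasts 1/10 s, in which the tool goes at most 50 mm and 8.59 degrees, less where a joint would pass 70% of its speed; a pose out of reach is approached as far as the arm can. A call with a number of a shift or a turn outside -1 to 1 is refused whole. A call with a gripper value outside its range is refused whole. The fingers move at their own pace and stop on an object; "grip_force" is the grip in N (left out, the last holds). Time passes only in rows, so rows that do not move let the fingers close. It gives the time, the measured TCP pose, the force and the opening at its end, in the units of the state.
- sensors.get_state(): the state, without advancing time (a new reading comes with each control period).
- imaging.camera(name): name is "scene" or "top"; returns (picture, depth): 400x640x3 uint8, red, green, blue; 400x640 float32, m along the optical axis (not along the pixel's ray), 0 where there is no reading.
- imaging.calibration(name): a dict with "fx", "fy", "cx", "cy" (pixels), "k1" (the pictures are not rectified: a ray, as slopes to the right and down, at radius r is drawn at 1 + k1 r^2 times it, then the intrinsics apply), "R" (3x3) and "t" (3): a world point X has camera coordinates R X + t. Camera axes: x right, y down, z forward; pixel columns grow to the right and rows downward; lengths in m; the calibration is good to about 2 mm. A picture is of the moment at which its call begins. calibration takes no time and is no camera call.
- workorder.close_job(): hands the job in, once; it reports no verdict.
The state is a dict: "time_s": time; "joint_pos": joint angles; "qvel": joint speeds; "joint_efforts": joint torques, N m; "tool_pos": TCP position; "eef_rot": TCP orientation; "wrist_force": force on the tool from outside, world axes, zero at the start; "ft_torque": the same for the moment, N m; "width": opening from 0.0 (shut) to 1.0 (fully open).
Only numpy, scipy, OpenCV 4.12 (cv2) and the standard library are available. Lean on these libraries where they do the work, as an engineer would, in place of code of your own. Each camera call takes 0.05 s, during which the arm holds its last target.

## Working session

There is one attempt and no reset: what is moved stays moved. The work goes in short steps, Python scripts to look and compute and a tool call to move; the robot and the scene stay as the last step left them, time stands still between calls to the robot, and variables do not carry over. Pictures are saved under pics/ and viewed, and the job is handed in when it is done.

Besides the shell and the picture viewer there is one more tool, called as name(argument=value, ...) on one line, values as JSON. play_rows: Moves the arm, as the interface text tells. Its arguments: {"type":"object","properties":{"moves":{"type":"array"},"grip_force":{"type":"number"}},"required":["moves"]}

```bash
ls; mkdir -p pics
cat > h.py <<'E'
import numpy as np, cv2
from plant import sensors, imaging, workorder
def shot(n,tag):
    p,d=imaging.camera(n); cv2.imwrite(f'pics/{tag}.png',p[:,:,::-1]); np.save(f'pics/{tag}.npy',d); return p,d
def ray(n,u,v):
    c=imaging.calibration(n); K=np.array([[c['fx'],0,c['cx']],[0,c['fy'],c['cy']],[0,0,1.]])
    q=cv2.undistortPoints(np.array([[[u,v]]],float),K,np.array([c['k1'],0,0,0,0.]))[0,0]
    R=np.array(c['R']);t=np.array(c['t']); return R,t,np.array([q[0],q[1],1.])
def pt(n,d,u,v):
    R,t,q=ray(n,u,v); return R.T@(q*d[int(round(v)),int(round(u))]-t)
def atz(n,u,v,z):
    R,t,q=ray(n,u,v); o=-R.T@t; w=R.T@q; return o+w*(z-o[2])/w[2]
E
python3 - <<'E'
from h import *
s=sensors.get_state(); print(s)
shot('scene','s0');shot('top','t0')
for n in('scene','top'):print(imaging.calibration(n))
E
```

```text
pics
{'time_s': 0.0, 'joint_pos': array([-81.08396204,  30.77731454,  -0.25270685,  88.17036649,
         0.14674975,  61.15099974,  -4.07869967]), 'qvel': array([ 0.07094542, -0.08024682,  0.07532695, -0.04804972,  0.0455682 ,
       -0.01198629, -0.03275151]), 'joint_efforts': array([ 6.33250438e-04, -5.83414543e+01,  1.04901206e+00, -2.59097028e+01,
        1.24785627e-02,  9.54613904e-03, -8.00477210e-06]), 'tool_pos': array([0.14287642, 0.63340272, 0.19571771]), 'eef_rot': array([[ 9.75509257e-01, -2.72964865e-04,  2.19958213e-01],
       [-2.19958356e-01, -1.69484933e-03,  9.75507790e-01],
       [ 1.06516677e-04, -9.99998526e-01, -1.71338211e-03]]), 'wrist_force': array([-0.09188581, -0.28954439,  0.09644801]), 'ft_torque': array([-0.0385038 , -0.03901826, -0.04629795]), 'width': 0.9989246535064322}
{'fx': 462.2774374137101, 'fy': 462.2774374137101, 'cx': 321.7632466563686, 'cy': 204.07247014454208, 'k1': -0.0572547952324771, 'R': array([[ 0.14085578,  0.99000536,  0.00700192],
       [ 0.59403212, -0.07885548, -0.80056708],
       [-0.79201357,  0.11692387, -0.59920223]]), 't': array([-0.10616351, -0.3470008 ,  1.7660417 ])}
{'fx': 384.3564965689858, 'fy': 384.3564965689858, 'cx': 321.1589943416984, 'cy': 194.89086405939392, 'k1': -0.08019087126182714, 'R': array([[ 0.11074135, -0.99384582, -0.00261361],
       [-0.97310326, -0.1078948 , -0.20354056],
       [ 0.20200594,  0.02508367, -0.97906303]]), 't': array([-0.05956328,  0.69634769,  0.94204709])}
```

View pics/s0.png

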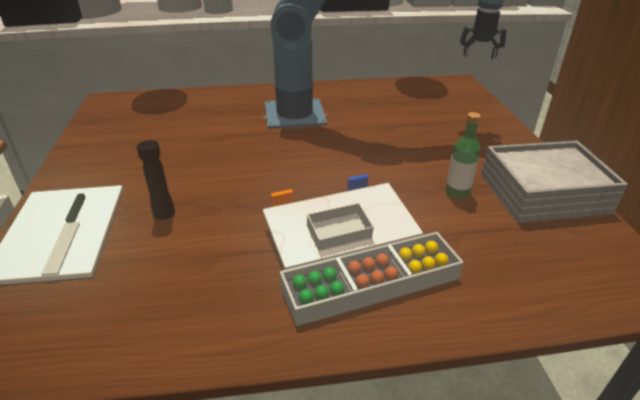

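View pics/t0.png

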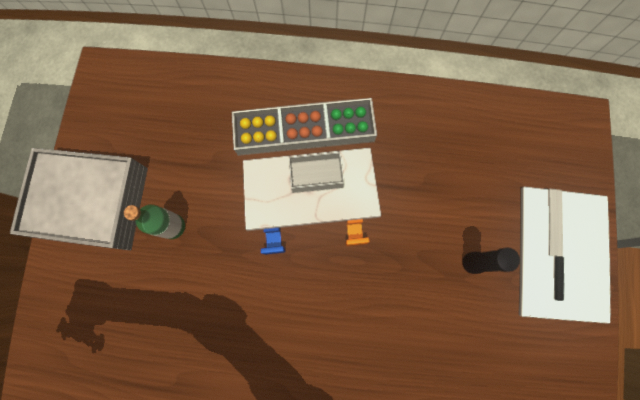

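Run:
```python
from h import *
p=cv2.imread('pics/t0.png')
cv2.imwrite('pics/c0.png',cv2.resize(p[140:265,230:395],None,fx=4.8,fy=4.8,interpolation=cv2.INTER_CUBIC))
```

```text
(no output)
```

View pics/c0.png

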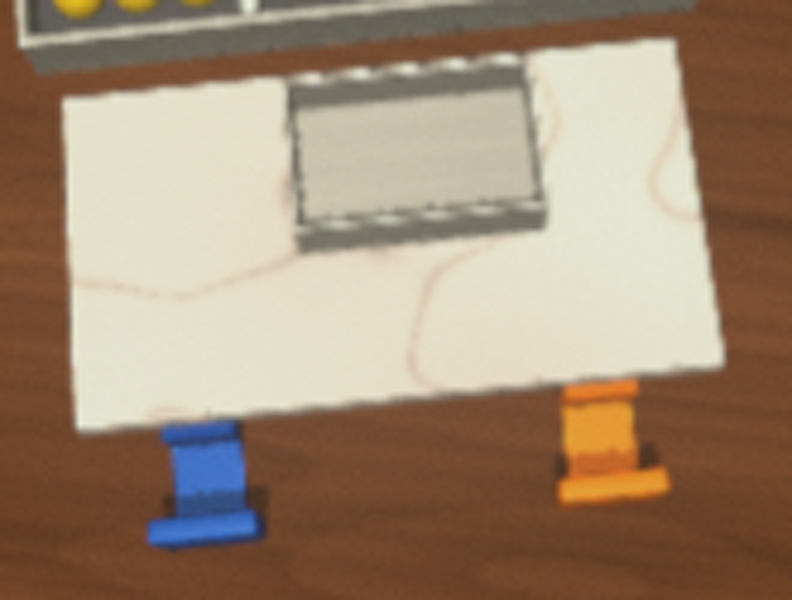

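Run:
```python
from h import *
d=np.load('pics/t0.npy')
c=imaging.calibration('top');print('cam',-np.array(c['R']).T@c['t'])
def P(x,y,z,l):
    u,v=(x+.5)/4.8+230-.5,(y+.5)/4.8+140-.5; a=atz('top',u,v,z); print(l,a.round(4),pt('top',d,u,v).round(4)); return a
B=[P(149,521,.056,'bil'),P(261,510,.056,'bir'),P(152,540,.056,'bol'),P(262,533,.056,'bor')]
O=[P(560,484,.056,'oil'),P(667,470,.056,'oir'),P(560,500,.056,'ool'),P(668,490,.056,'oor')]
S=[P(62,98,.036,'rl'),P(675,38,.036,'rr'),P(725,367,.06,'fr'),P(78,432,.06,'fl')]
P(206,526,.056,'bheelmid');P(614,483,.056,'oheelmid');P(210,505,.005,'bpocket');P(600,463,.005,'opocket')
P(165,438,.046,'b block l');P(240,430,.046,'b block r');P(566,395,.046,'o block l');P(637,388,.046,'o block r')
f=S[2]-S[3];print('slab yaw',np.degrees(np.arctan2(f[0],-f[1])),np.linalg.norm(f[:2]), np.linalg.norm((S[0]-S[1])[:2]))
for q in(B,O):
  for a,b in((0,1),(2,3)):
    f=q[b]-q[a];print(np.degrees(np.arctan2(f[0],-f[1])),np.linalg.norm(f))
```

```text
cam [ 0.49391522 -0.00769442  1.0639028 ]
bil [0.5432 0.1596 0.056 ] [0.5432 0.1597 0.0552]
bir [0.556  0.0996 0.056 ] [ 0.5595  0.1057 -0.0007]
bol [0.5332 0.1565 0.056 ] [0.5332 0.1568 0.0546]
bor [0.5437 0.0975 0.056 ] [0.5451 0.1005 0.027 ]
oil [ 0.5881 -0.0607  0.056 ] [ 0.5901 -0.0618  0.0347]
oir [ 0.6021 -0.1181  0.056 ] [ 0.6079 -0.1241  0.0014]
ool [ 0.5794 -0.0615  0.056 ] [ 0.5821 -0.0632  0.0248]
oor [ 0.5913 -0.1196  0.056 ] [ 0.5968 -0.126  -0.0016]
rl [0.7808 0.2483 0.036 ] [ 0.7913  0.2577 -0.0017]
rr [ 0.8563 -0.1033  0.036 ] [ 0.868  -0.1064  0.0027]
fr [ 0.6616 -0.1445  0.06  ] [ 0.6712 -0.1524  0.0023]
fl [0.5866 0.2045 0.06  ] [ 0.5925  0.218  -0.004 ]
bheelmid [0.544  0.1283 0.056 ] [0.5441 0.1286 0.0536]
oheelmid [ 0.5919 -0.0899  0.056 ] [ 0.5918 -0.0899  0.0561]
bpocket [0.5587 0.1345 0.005 ] [0.5587 0.1346 0.0044]
opocket [ 0.6074 -0.085   0.005 ] [ 0.6074 -0.085   0.005 ]
b block l [0.59   0.1588 0.046 ] [0.5901 0.1589 0.0455]
b block r [0.5991 0.118  0.046 ] [ 0.6042  0.124  -0.0027]
o block l [ 0.6386 -0.0597  0.046 ] [ 0.6387 -0.0597  0.0449]
o block r [ 0.6468 -0.0986  0.046 ] [ 0.6465 -0.0984  0.0476]
slab yaw 12.130599782374412 0.35701041686788965 0.3596551750967289
12.090624301105246 0.06131725486037242
10.13577475360465 0.059973422552253665
13.673135742857063 0.05908847493269366
11.503780980719743 0.05924836266936695
```

Run:
```python
from h import *
print('bottle',atz('scene',459,192,0),'mill',atz('scene',163,214,0))
d=np.load('pics/s0.npy');print(pt('scene',d,462,175),pt('scene',d,158,190),pt('scene',d,282,198),pt('scene',d,357,183))
```

```text
bottle [0.58172808 0.4331753  0.        ] mill [ 0.57494162 -0.41542682  0.        ]
[0.61881956 0.410698   0.08580011] [ 0.59251566 -0.40807032  0.09213774] [ 0.59909409 -0.08756052  0.04035367] [0.55126745 0.13035422 0.03806519]
```

play_rows(moves=[[0, 0, -0.12, -1, 0], [0, 0, -0.12, -1, 0], [0.02, 0, -0.12, -1, 0], [0.03, 0, -0.12, -1, 0]], grip_force=30)

```text
time_s: 0.5
tool_pos: [0.1475, 0.443, 0.1923]
eef_rot: [[0.976, -0.002, -0.217], [0.217, -0.002, 0.976], [-0.002, -1.0, -0.002]]
wrist_force: [1.1, -0.1, 1.1]
width: 0.336
```

play_rows(moves=[[0.07, 0, -0.08, 0, 0], [0.07, 0, -0.08, 0, 0], [0.07, 0, -0.08, 0, 0], [0.07, 0, -0.08, 0, 0], [0.07, 0, -0.08, 0, 0], [0.07, 0, -0.08, 0, 0], [0.07, 0, -0.08, 0, 0], [0.07, 0, -0.08, 0, 0], [0.07, 0.05, -0.08, 0, 0], [0.07, 0.05, -0.08, 0, 0]])

```text
time_s: 1.5
tool_pos: [0.501, 0.1784, 0.1529]
eef_rot: [[0.974, 0.001, -0.228], [0.228, -0.002, 0.974], [0.0, -1.0, -0.002]]
wrist_force: [-0.2, 1.4, 0.9]
width: 0.003
```

play_rows(moves=[[0.07, 0.05, -0.07, 0.1, 0], [0.06, 0.05, -0.06, 0.1, 0], [0, 0.02, 0, 0, 0], [0, 0, 0, 0, 0]])

```text
time_s: 1.9
tool_pos: [0.5677, 0.1302, 0.0996]
eef_rot: [[0.98, -0.001, -0.198], [0.198, -0.007, 0.98], [-0.003, -1.0, -0.006]]
wrist_force: [0.8, 0.7, -0.3]
width: 0.006
```

Run:
```python
from h import *
shot('scene','s1')
p=cv2.imread('pics/s1.png');cv2.imwrite('pics/s1c.png',cv2.resize(p[120:270,230:430],None,fx=4,fy=4,interpolation=cv2.INTER_CUBIC))
s=sensors.get_state();print(s['tool_pos'],s['wrist_force'],s['eef_rot'][:,0])
```

```text
[0.56807814 0.13002328 0.10026186] [0.05289698 0.16583612 0.57153968] [ 0.98016171  0.19819259 -0.00164712]
```

View pics/s1c.png

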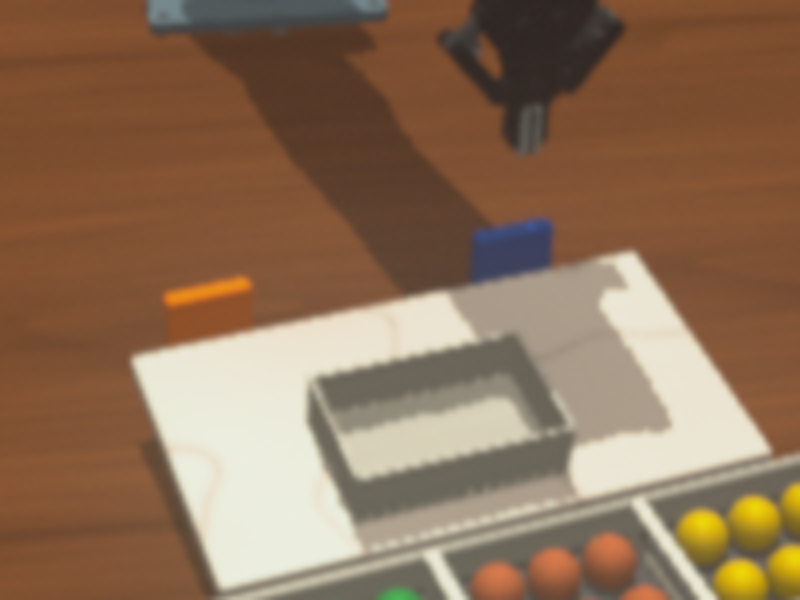

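play_rows(moves=[[0, 0.07, 0.01, -0.1, 0], [0, 0.07, 0, 0, 0], [0, 0.06, 0, 0, 0], [0, 0, 0, 0, 0], [0, 0, 0, 0, 0]])

```text
time_s: 2.45
tool_pos: [0.5667, 0.1408, 0.0235]
eef_rot: [[0.976, 0.005, -0.217], [0.217, -0.001, 0.976], [0.004, -1.0, -0.002]]
wrist_force: [-0.7, 0.2, 0.6]
width: 0.001
```

play_rows(moves=[[0, 0.01, -0.015, 0, 0], [-0.01, 0, 0, 0, 0], [-0.005, 0, 0, 0, 0], [-0.005, 0, 0, 0, 0], [0, 0, 0, 0, 0]])

```text
time_s: 2.95
tool_pos: [0.5621, 0.1341, 0.0243]
eef_rot: [[0.976, 0.011, -0.218], [0.218, 0.001, 0.976], [0.011, -1.0, -0.001]]
wrist_force: [0.1, 0.4, 0.3]
width: -0.001
```

play_rows(moves=[[-0.008, 0.01, 0, 0, 0], [-0.008, 0, 0, 0, 0], [-0.008, 0, 0, 0, 0]])

```text
time_s: 3.25
tool_pos: [0.5559, 0.1328, 0.0216]
eef_rot: [[0.976, 0.018, -0.218], [0.218, 0.003, 0.976], [0.018, -1.0, -0.001]]
wrist_force: [0.2, -0.7, 0.3]
width: 0.006
```

play_rows(moves=[[-0.008, 0, 0, 0, 0], [-0.008, 0, 0, 0, 0], [0, 0, 0, 0, 0]])

```text
time_s: 3.55
tool_pos: [0.5492, 0.1314, 0.0215]
eef_rot: [[0.976, 0.019, -0.218], [0.218, 0.003, 0.976], [0.019, -1.0, -0.001]]
wrist_force: [0.9, -0.1, 2.0]
width: -0.0
```

Run:
```python
from h import *
shot('top','t2')
p=cv2.imread('pics/t2.png');cv2.imwrite('pics/t2c.png',cv2.resize(p[140:265,230:395],None,fx=4.8,fy=4.8,interpolation=cv2.INTER_CUBIC))
shot('scene','s2')
p=cv2.imread('pics/s2.png');cv2.imwrite('pics/s2c.png',cv2.resize(p[120:270,230:430],None,fx=4,fy=4,interpolation=cv2.INTER_CUBIC))
s=sensors.get_state();print(s['tool_pos'],s['wrist_force'],s['eef_rot'][:,0])
```

```text
[0.54925111 0.1313204  0.02149959] [-0.28972938  0.25017947  4.09799473] [0.97587869 0.21751817 0.01861808]
```

View pics/s2c.png

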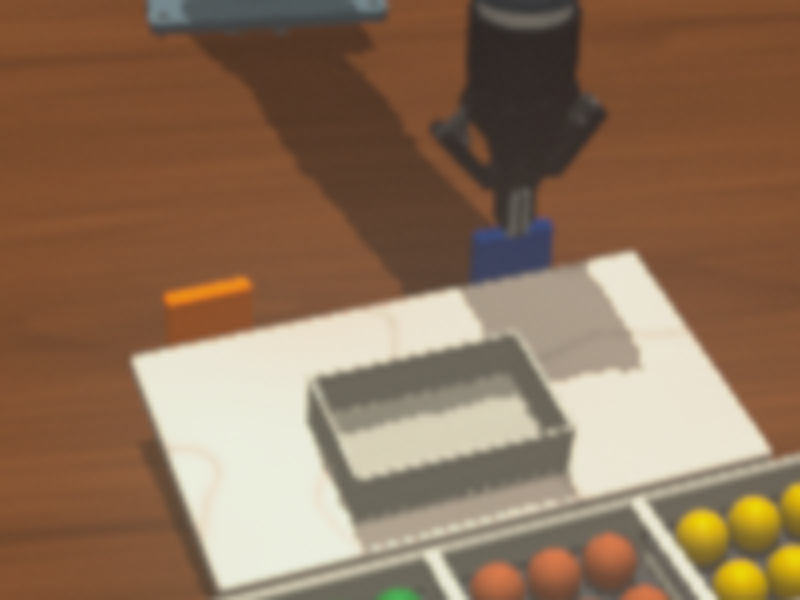

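View pics/t2c.png

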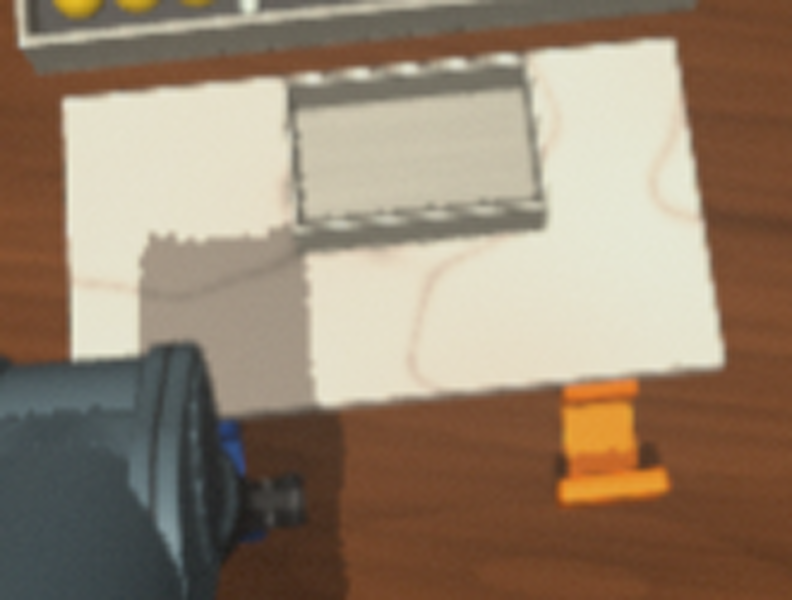

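Run:
```python
from h import *
def proj(n,X):
    c=imaging.calibration(n);x=np.array(c['R'])@X+c['t'];q=x[:2]/x[2];q=q*(1+c['k1']*(q@q));return q*c['fx']+[c['cx'],c['cy']]
for X in((.568,.130,.1003),(.5493,.1313,.0215),(.5493,.1313,.0615),(.5505,.13,.056),(.5505,.13,.02)):
    q=proj('scene',np.array(X));print(X,q,(q-[230,120])*4,'top',proj('top',np.array(X)))
d=np.load('pics/s2.npy');d1=np.load('pics/s1.npy')
for u,v in((357,183),(360,172),(362,176),(352,183)):print(u,v,pt('scene',d,u,v))
for u,v in((361,155),(357,183)):print(u,v,pt('scene',d1,u,v))
```

```text
(0.568, 0.13, 0.1003) [359.27912584 167.68553936] [517.11650337 190.74215746] top [270.88099601 238.41564953]
(0.5493, 0.1313, 0.0215) [356.88346904 187.34700217] [507.53387615 269.38800868] top [273.29472995 247.93771968]
(0.5493, 0.1313, 0.0615) [357.61958367 175.74515019] [510.47833468 222.98060077] top [271.37477623 246.88829712]
(0.5505, 0.13, 0.056) [357.15357258 177.62966487] [508.61429034 230.51865949] top [272.20062786 246.63615336]
(0.5505, 0.13, 0.02) [356.49817756 188.04302502] [505.99271022 272.17210007] top [273.89788587 247.58766335]
357 183 [0.55418738 0.12964617 0.04009579]
360 172 [0.55989648 0.13486034 0.08059927]
362 176 [0.55650591 0.14226226 0.06440533]
352 183 [0.5565571  0.11451474 0.04303016]
361 155 [0.58251369 0.12888473 0.14939457]
357 183 [0.55101025 0.13041658 0.03788633]
```

Run:
```python
from h import *
s=sensors.get_state();print(s['time_s'],s['tool_pos'],s['wrist_force'],s['joint_pos'],s['width'])
for t in('s0','s1','s2'):
    d=np.load(f'pics/{t}.npy')
    r=(range(30,60,2),range(455,512,3)) if t=='s0' else (range(145,182,2),range(346,372,2))
    out=[]
    for v in r[0]:
        for u in r[1]:
            if d[v,u]>0:
                X=pt('scene',d,u,v); out.append((*X,u,v))
    o=np.array(out); 
    o=o[(o[:,2]>.058)]; o=o[np.argsort(o[:,2])][:8]; print(t);print(o.round(3))
p=cv2.imread('pics/s2.png');cv2.imwrite('pics/s2d.png',cv2.resize(p[150:205,325:395],None,fx=10,fy=10,interpolation=cv2.INTER_CUBIC))
```

```text
3.65 [0.54925111 0.1313204  0.02149959] [-0.28972938  0.25017947  4.09799473] [-24.56752543  36.49252202   8.50449407 108.84578905  -8.72927131
  34.21230482  91.99674455] -0.0010342050234406043
s0
[[-6.460e-01  1.106e+00  5.900e-02  4.940e+02  3.800e+01]
 [-6.520e-01  9.580e-01  6.100e-02  4.670e+02  3.800e+01]
 [-6.580e-01  1.178e+00  6.500e-02  5.060e+02  3.600e+01]
 [-6.390e-01  8.860e-01  6.700e-02  4.550e+02  3.800e+01]
 [-6.550e-01  1.108e+00  6.700e-02  4.940e+02  3.600e+01]
 [-6.500e-01  1.122e+00  6.800e-02  4.970e+02  3.600e+01]
 [-6.320e-01  8.990e-01  6.800e-02  4.580e+02  3.800e+01]
 [-6.590e-01  9.760e-01  6.900e-02  4.700e+02  3.600e+01]]
s1
[[5.78e-01 1.39e-01 1.40e-01 3.64e+02 1.57e+02]
 [5.68e-01 1.19e-01 1.42e-01 3.56e+02 1.55e+02]
 [5.80e-01 1.27e-01 1.42e-01 3.60e+02 1.57e+02]
 [5.81e-01 1.32e-01 1.42e-01 3.62e+02 1.57e+02]
 [5.81e-01 1.21e-01 1.43e-01 3.58e+02 1.57e+02]
 [5.75e-01 1.39e-01 1.44e-01 3.64e+02 1.55e+02]
 [5.79e-01 1.22e-01 1.48e-01 3.58e+02 1.55e+02]
 [5.80e-01 1.27e-01 1.48e-01 3.60e+02 1.55e+02]]
s2
[[5.57e-01 1.36e-01 6.20e-02 3.60e+02 1.77e+02]
 [5.58e-01 1.25e-01 6.40e-02 3.56e+02 1.77e+02]
 [5.51e-01 1.44e-01 6.40e-02 3.62e+02 1.75e+02]
 [5.59e-01 1.30e-01 6.40e-02 3.58e+02 1.77e+02]
 [5.57e-01 1.36e-01 6.90e-02 3.60e+02 1.75e+02]
 [5.57e-01 1.19e-01 7.00e-02 3.54e+02 1.75e+02]
 [5.59e-01 1.24e-01 7.10e-02 3.56e+02 1.75e+02]
 [5.52e-01 1.43e-01 7.10e-02 3.62e+02 1.73e+02]]
```

View pics/s2d.png

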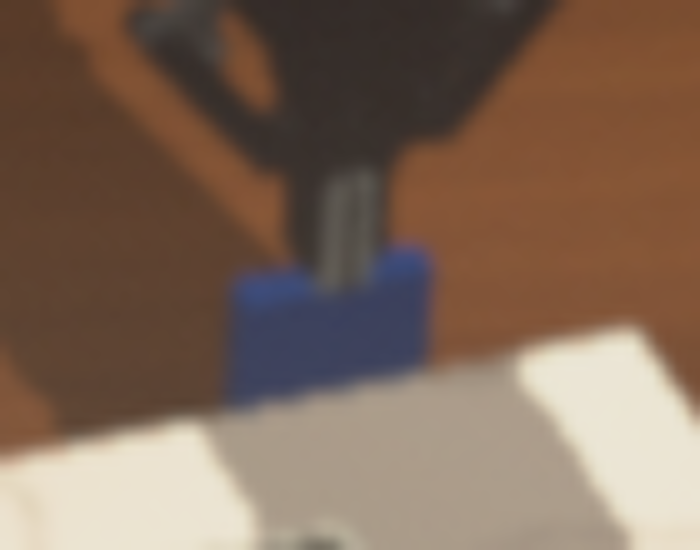

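Run:
```python
from h import *
p=cv2.imread('pics/s0.png');cv2.imwrite('pics/s0d.png',cv2.resize(p[0:70,445:525],None,fx=9,fy=8,interpolation=cv2.INTER_CUBIC))
d=np.load('pics/s0.npy')
for v in range(30,62,3):
  print(v,[(u,pt('scene',d,u,v).round(3).tolist()) for u in range(461,508,3) if 0<d[v,u]<1.9])
```

```text
30 [(464, [0.129, 0.568, 0.336]), (467, [0.14, 0.574, 0.339]), (470, [0.131, 0.589, 0.336]), (473, [0.15, 0.59, 0.341]), (476, [0.153, 0.6, 0.342]), (479, [0.152, 0.611, 0.341]), (482, [0.157, 0.619, 0.343]), (485, [0.156, 0.63, 0.342]), (488, [0.155, 0.642, 0.342]), (491, [0.158, 0.651, 0.343]), (494, [0.165, 0.658, 0.344]), (497, [0.157, 0.673, 0.342]), (500, [0.158, 0.683, 0.342]), (503, [0.168, 0.688, 0.345])]
33 [(464, [0.139, 0.566, 0.329]), (467, [0.136, 0.578, 0.327]), (473, [0.149, 0.593, 0.331]), (476, [0.15, 0.603, 0.331]), (479, [0.161, 0.609, 0.334]), (482, [0.16, 0.619, 0.334]), (485, [0.15, 0.635, 0.331]), (488, [0.169, 0.636, 0.336]), (491, [0.164, 0.65, 0.334]), (494, [0.16, 0.663, 0.333]), (500, [0.152, 0.689, 0.33]), (503, [0.17, 0.69, 0.335])]
36 [(461, [0.125, 0.564, 0.314]), (464, [0.144, 0.565, 0.32]), (473, [0.126, 0.606, 0.314]), (476, [0.148, 0.606, 0.32]), (479, [0.158, 0.612, 0.323]), (482, [0.151, 0.626, 0.321]), (485, [0.155, 0.635, 0.322]), (488, [0.164, 0.641, 0.325]), (491, [0.168, 0.65, 0.326]), (500, [0.15, 0.692, 0.319]), (503, [0.167, 0.693, 0.325
[... 586 characters left out ...]
51, 0.696, 0.299]), (503, [0.174, 0.694, 0.307])]
45 [(464, [0.14, 0.573, 0.288]), (467, [0.151, 0.578, 0.292]), (470, [0.148, 0.591, 0.29]), (494, [0.135, 0.686, 0.284]), (497, [0.163, 0.681, 0.293]), (500, [0.164, 0.692, 0.293]), (503, [0.168, 0.701, 0.294])]
48 [(467, [0.147, 0.582, 0.28]), (494, [0.154, 0.677, 0.28]), (497, [0.165, 0.682, 0.284])]
51 [(464, [0.133, 0.58, 0.265]), (467, [0.145, 0.585, 0.269]), (494, [0.166, 0.674, 0.274]), (497, [0.162, 0.687, 0.272])]
54 [(464, [0.136, 0.581, 0.256]), (467, [0.147, 0.586, 0.259]), (494, [0.166, 0.676, 0.263]), (497, [0.165, 0.688, 0.263])]
57 [(467, [0.142, 0.591, 0.247]), (491, [0.147, 0.677, 0.246]), (494, [0.167, 0.678, 0.253])]
60 []
```

View pics/s0d.png

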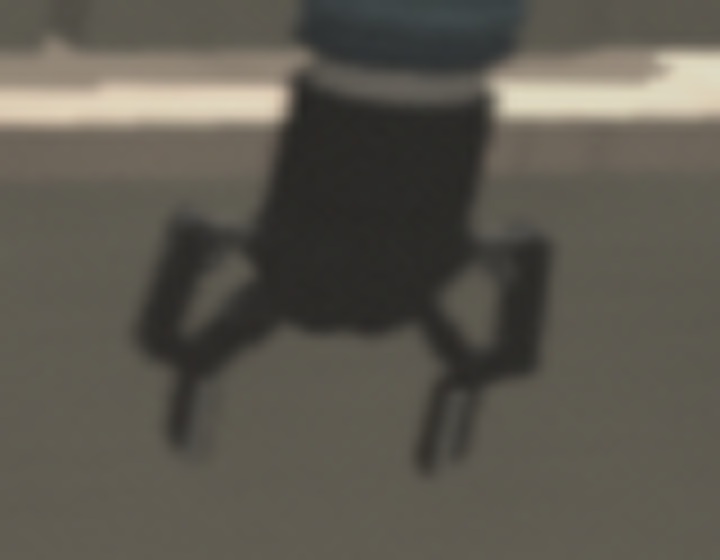

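play_rows(moves=[[0, -0.05, 0, 0, 0], [0.03, 0, 0, 0, 0], [0.03, 0, 0, 0, 0], [0, 0, 0, 0, 0], [0, 0, 0, 0, 0]])

```text
time_s: 4.15
tool_pos: [0.5702, 0.1361, 0.0393]
eef_rot: [[0.976, 0.011, -0.218], [0.218, 0.001, 0.976], [0.011, -1.0, -0.001]]
wrist_force: [0.6, 0.3, -0.1]
width: -0.0
```

```bash
cat > st.py <<'E'
from h import *
def st():
    s=sensors.get_state();X=np.array([.976,.215]);Y=np.array([-.215,.976])
    for n,h in(('L',(.5505,.130)),('R',(.597,-.0885))):
        r=s['tool_pos'][:2]-h;print(n,'along %.1f lat %.1f'%(1e3*r@X,1e3*r@Y),end=' | ')
    print('z',s['tool_pos'][2].round(4),'F',s['wrist_force'].round(1),'x',s['eef_rot'][:,0].round(3),'yz',s['eef_rot'][2,:].round(3))
E
python3 - <<'E'
from st import *
st()
shot('scene','s3')
p=cv2.imread('pics/s3.png');cv2.imwrite('pics/s3c.png',cv2.resize(p[140:205,315:400],None,fx=9,fy=9,interpolation=cv2.INTER_CUBIC))
E
```

```text
L along 20.5 lat 1.7 | R along 22.1 lat 225.0 | z 0.0393 F [ 0.6  0.3 -0.1] x [0.976 0.218 0.011] yz [ 0.011 -1.    -0.001]
```

View pics/s3c.png

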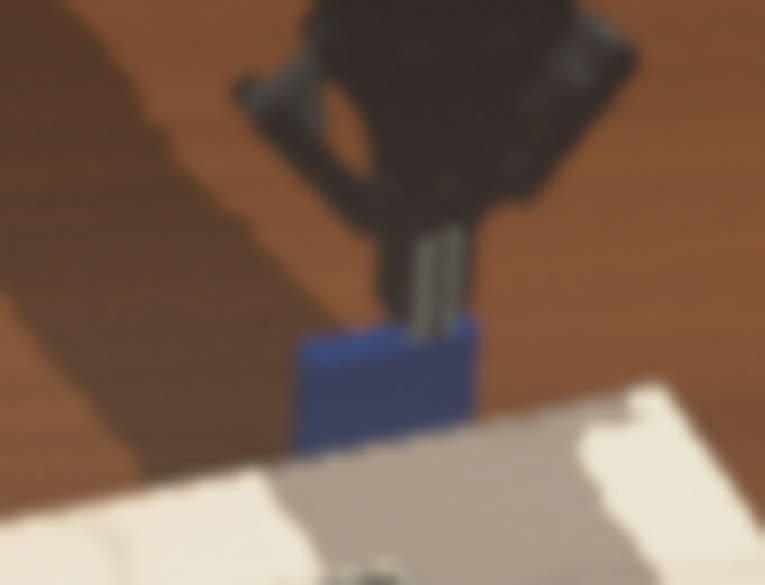

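Run:
```python
from st import *
d=np.load('pics/s3.npy')
for (a,b) in((435,325),(418,325),(455,325),(395,310),(435,280),(340,390),(440,380),(310,400),(468,400)):
    u,v=(a+.5)/9+315-.5,(b+.5)/9+140-.5; print(a,b,pt('scene',d,u,v).round(4))
```

```text
435 325 [0.5817 0.1383 0.0823]
418 325 [0.5812 0.1331 0.0824]
455 325 [0.5828 0.1443 0.0825]
395 310 [0.5779 0.1264 0.0863]
435 280 [0.5782 0.1382 0.0964]
340 390 [0.5588 0.1149 0.0449]
440 380 [0.5483 0.1498 0.0386]
310 400 [0.5601 0.1052 0.0429]
468 400 [0.5472 0.1598 0.0292]
```

play_rows(moves=[[0, 0.05, 0, 0, 0], [0, 0.05, 0, 0, 0], [0, 0.035, 0, 0, 0], [0, 0, 0, 0, 0]])

```text
time_s: 4.6
tool_pos: [0.5688, 0.1358, -0.0174]
eef_rot: [[0.976, 0.009, -0.218], [0.218, 0.001, 0.976], [0.009, -1.0, -0.001]]
wrist_force: [0.1, 0.9, -0.3]
width: -0.003
```

Run:
```python
from st import *
st()
shot('scene','s4')
p=cv2.imread('pics/s4.png');cv2.imwrite('pics/s4c.png',cv2.resize(p[140:205,315:400],None,fx=9,fy=9,interpolation=cv2.INTER_CUBIC))
```

```text
L along 19.1 lat 1.7 | R along 20.7 lat 224.9 | z -0.0174 F [ 0.1  0.9 -0.3] x [0.976 0.218 0.009] yz [ 0.009 -1.    -0.001]
```

View pics/s4c.png

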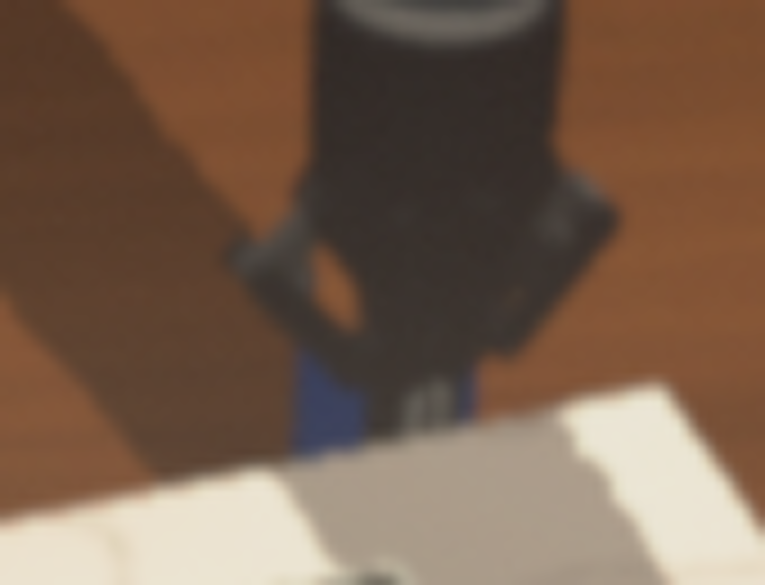

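play_rows(moves=[[-0.01, -0.01, -0.003, 0, 0], [-0.008, 0, 0, 0, 0], [-0.008, 0, 0, 0, 0], [0, 0, 0, 0, 0]])

```text
time_s: 5.05
tool_pos: [0.5619, 0.1327, -0.0094]
eef_rot: [[0.976, 0.017, -0.218], [0.218, 0.003, 0.976], [0.017, -1.0, -0.001]]
wrist_force: [-0.8, -0.3, 0.1]
width: 0.003
```

Run:
```python
from st import *
st()
```

```text
L along 11.8 lat 0.2 | R along 13.3 lat 223.4 | z -0.0094 F [-0.8 -0.3  0.1] x [0.976 0.218 0.017] yz [ 0.017 -1.    -0.001]
```

play_rows(moves=[[-0.005, 0.015, 0, 0, 0], [-0.008, 0, 0, 0, 0]])

```text
time_s: 5.25
tool_pos: [0.5598, 0.1325, -0.0143]
eef_rot: [[0.976, 0.023, -0.218], [0.218, 0.004, 0.976], [0.023, -1.0, -0.001]]
wrist_force: [3.3, -0.0, -2.5]
width: -0.003
```

play_rows(moves=[[-0.008, 0, 0, 0, 0], [-0.008, 0, 0, 0, 0]])

```text
time_s: 5.45
tool_pos: [0.5548, 0.1315, -0.0142]
eef_rot: [[0.976, 0.026, -0.218], [0.218, 0.005, 0.976], [0.026, -1.0, -0.001]]
wrist_force: [3.3, 0.8, -0.7]
width: -0.001
```

Run:
```python
from st import *
st()
```

```text
L along 4.5 lat 0.5 | R along 6.1 lat 223.8 | z -0.0142 F [ 3.3  0.8 -0.7] x [0.976 0.218 0.026] yz [ 0.026 -1.    -0.001]
```

play_rows(moves=[[-0.008, 0, 0, 0, 0], [-0.008, 0, 0, 0, 0], [0, 0, 0, 0, 0]])

```text
time_s: 5.75
tool_pos: [0.548, 0.1301, -0.0142]
eef_rot: [[0.976, 0.026, -0.218], [0.218, 0.005, 0.976], [0.027, -1.0, -0.001]]
wrist_force: [2.1, 0.6, 0.2]
width: -0.001
```

Run:
```python
from st import *
st()
shot('scene','s5')
p=cv2.imread('pics/s5.png');cv2.imwrite('pics/s5c.png',cv2.resize(p[140:290,250:410],None,fx=4,fy=4,interpolation=cv2.INTER_CUBIC))
```

```text
L along -2.4 lat 0.6 | R along -0.8 lat 223.8 | z -0.0142 F [2.1 0.6 0.2] x [0.976 0.218 0.027] yz [ 0.027 -1.    -0.001]
```

View pics/s5c.png

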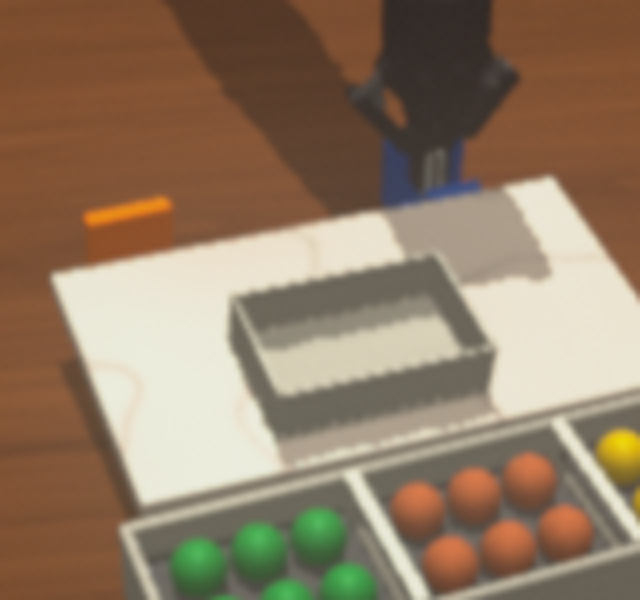

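play_rows(moves=[[0.025, 0, 0, 0, 0], [0, -0.07, 0, 0, 0], [0, -0.09, 0, 0, 0], [0.005, 0, -0.11, 0, 0], [0.01, 0, -0.11, 0, 0], [0.01, 0, -0.11, 0, 0], [0, 0, -0.11, 0, 0], [0, 0, -0.1, 0, 0], [0, 0, 0, 0, 0]])

```text
time_s: 6.7
tool_pos: [0.6094, -0.0821, 0.0485]
eef_rot: [[0.974, 0.004, -0.226], [0.226, 0.002, 0.974], [0.005, -1.0, 0.001]]
wrist_force: [0.2, -0.0, -0.0]
width: 0.004
```

Run:
```python
from st import *
st()
```

```text
L along 11.9 lat -219.7 | R along 13.5 lat 3.6 | z 0.0485 F [ 0.2 -0.  -0. ] x [0.974 0.226 0.005] yz [ 0.005 -1.     0.001]
```

play_rows(moves=[[0.02, 0, -0.01, 0.1, 0], [0, 0, 0, 0, 0], [0, 0.04, 0, 0, 0], [0, 0.05, 0, 0, 0], [0, 0.055, 0, 0, 0], [0, 0, 0, 0, 0]])

```text
time_s: 7.3
tool_pos: [0.6164, -0.0777, -0.0155]
eef_rot: [[0.975, -0.003, -0.221], [0.221, 0.006, 0.975], [-0.001, -1.0, 0.007]]
wrist_force: [-0.8, 1.1, 0.1]
width: -0.001
```

Run:
```python
from st import *
st()
shot('scene','s6')
p=cv2.imread('pics/s6.png');cv2.imwrite('pics/s6c.png',cv2.resize(p[140:290,250:410],None,fx=4,fy=4,interpolation=cv2.INTER_CUBIC))
```

```text
L along 19.7 lat -216.9 | R along 21.3 lat 6.3 | z -0.0155 F [-0.8  1.1  0.1] x [ 0.975  0.221 -0.001] yz [-0.001 -1.     0.007]
```

View pics/s6c.png

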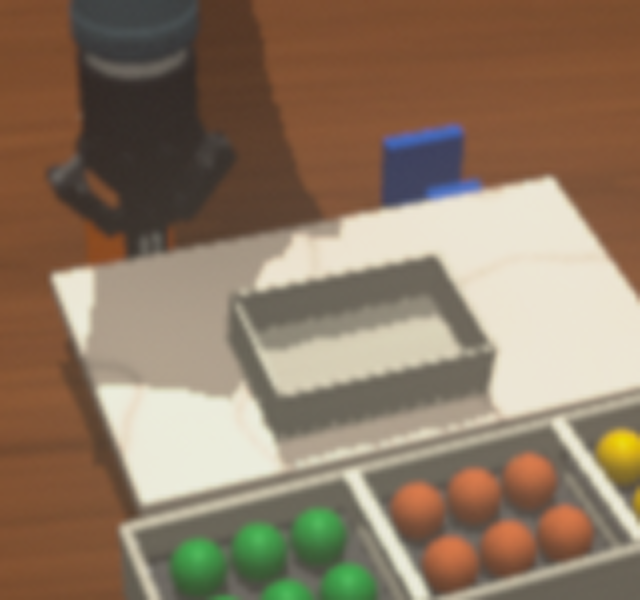

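play_rows(moves=[[-0.01, 0, -0.015, 0, 0], [-0.01, 0, 0, 0, 0], [-0.008, 0, 0, 0, 0], [-0.008, 0, 0, 0, 0], [-0.008, 0, 0, 0, 0], [-0.008, 0, 0, 0, 0]])

```text
time_s: 7.95
tool_pos: [0.6035, -0.0869, -0.0103]
eef_rot: [[0.975, 0.011, -0.223], [0.223, 0.007, 0.975], [0.013, -1.0, 0.004]]
wrist_force: [3.7, 0.9, -2.6]
width: -0.0
```

Run:
```python
from st import *
st()
```

```text
L along 5.1 lat -223.1 | R along 6.7 lat 0.2 | z -0.0103 F [ 3.7  0.9 -2.6] x [0.975 0.223 0.013] yz [ 0.013 -1.     0.004]
```

play_rows(moves=[[-0.008, 0.008, 0, 0, 0], [-0.008, 0, 0, 0, 0], [-0.008, 0, 0, 0, 0]])

```text
time_s: 8.25
tool_pos: [0.5993, -0.0882, -0.0109]
eef_rot: [[0.974, 0.022, -0.224], [0.224, 0.007, 0.975], [0.023, -1.0, 0.002]]
wrist_force: [3.2, 0.6, -2.6]
width: 0.002
```

play_rows(moves=[[-0.008, 0, 0, 0, 0], [-0.008, 0, 0, 0, 0], [-0.005, 0, 0, 0, 0], [0, 0, 0, 0, 0]])

```text
time_s: 8.65
tool_pos: [0.5903, -0.0905, -0.0109]
eef_rot: [[0.974, 0.023, -0.224], [0.224, 0.007, 0.975], [0.024, -1.0, 0.002]]
wrist_force: [4.0, 1.2, -2.0]
width: 0.0
```

Run:
```python
from st import *
st()
shot('scene','s7')
p=cv2.imread('pics/s7.png');cv2.imwrite('pics/s7c.png',cv2.resize(p[140:290,250:410],None,fx=4,fy=4,interpolation=cv2.INTER_CUBIC))
```

```text
L along -8.5 lat -223.7 | R along -6.9 lat -0.5 | z -0.0109 F [ 4.   1.2 -2. ] x [0.974 0.224 0.024] yz [ 0.024 -1.     0.002]
```

View pics/s7c.png

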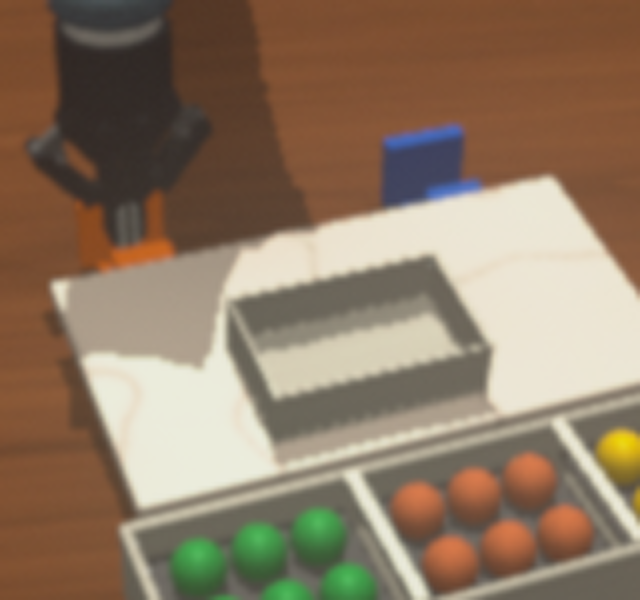

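play_rows(moves=[[0.025, 0, 0, 0, 0], [0, -0.07, 0, 0, 0], [0, -0.09, 0, 0, 0], [0.01, 0, 0.11, 0, 0], [0.01, 0, 0.11, 0, 0], [0.005, 0, 0.11, 0, 0], [0, 0, 0.11, 0, 0], [0, 0, 0.11, 0, 0], [0, 0, 0, 0, 0]])

```text
time_s: 9.6
tool_pos: [0.5532, 0.1314, 0.0536]
eef_rot: [[0.976, 0.003, -0.217], [0.217, 0.002, 0.976], [0.003, -1.0, 0.002]]
wrist_force: [-0.9, -0.1, -0.2]
width: 0.002
```

Run:
```python
from st import *
st()
```

```text
L along 2.9 lat 0.8 | R along 4.5 lat 224.1 | z 0.0536 F [-0.9 -0.1 -0.2] x [0.976 0.217 0.003] yz [ 0.003 -1.     0.002]
```

play_rows(moves=[[0.013, 0.03, 0, 0, 0], [0, 0.05, 0, 0, 0], [0, 0.05, 0, 0, 0], [0, 0.04, 0, 0, 0], [-0.005, 0, 0, 0, 0], [-0.01, 0.005, 0, 0, 0], [-0.008, 0.003, 0, 0, 0], [-0.008, 0, 0, 0, 0]])

```text
time_s: 10.4
tool_pos: [0.5483, 0.123, -0.0233]
eef_rot: [[0.977, -0.0, -0.211], [0.211, -0.003, 0.977], [-0.001, -1.0, -0.003]]
wrist_force: [4.2, 1.2, -0.0]
width: -0.001
```

Run:
```python
from st import *
st()
```

```text
L along -3.6 lat -6.4 | R along -2.0 lat 216.9 | z -0.0233 F [ 4.2  1.2 -0. ] x [ 0.977  0.211 -0.001] yz [-0.001 -1.    -0.003]
```

play_rows(moves=[[0.015, -0.01, 0.016, 0, 0], [0, 0, 0, 0, 0], [-0.01, 0, 0, 0, 0], [-0.008, 0, 0, 0, 0], [-0.008, 0, 0, 0, 0], [-0.008, 0, 0, 0, 0]])

```text
time_s: 11.0
tool_pos: [0.5407, 0.1289, -0.0168]
eef_rot: [[0.977, 0.004, -0.211], [0.211, -0.002, 0.977], [0.004, -1.0, -0.003]]
wrist_force: [2.6, 1.0, -1.7]
width: 0.001
```

Run:
```python
from st import *
st()
```

```text
L along -9.8 lat 1.1 | R along -8.2 lat 224.3 | z -0.0168 F [ 2.6  1.  -1.7] x [0.977 0.211 0.004] yz [ 0.004 -1.    -0.003]
```

play_rows(moves=[[-0.008, 0, 0, 0, 0], [-0.008, 0, 0, 0, 0], [-0.008, 0, 0, 0, 0], [-0.008, 0, 0, 0, 0], [0, 0, 0, 0, 0]])

```text
time_s: 11.5
tool_pos: [0.5278, 0.1261, -0.0167]
eef_rot: [[0.977, 0.006, -0.211], [0.211, -0.001, 0.977], [0.006, -1.0, -0.003]]
wrist_force: [1.4, 0.5, -0.9]
width: 0.0
```

Run:
```python
from st import *
st()
```

```text
L along -23.0 lat 1.0 | R along -21.4 lat 224.3 | z -0.0167 F [ 1.4  0.5 -0.9] x [0.977 0.211 0.006] yz [ 0.006 -1.    -0.003]
```

play_rows(moves=[[0.025, 0, 0, 0, 0], [0, -0.08, 0, 0, 0], [0, -0.09, 0, 0, 0], [0.02, 0, -0.11, 0, 0], [0.02, 0, -0.11, 0, 0], [0.015, 0, -0.11, 0, 0], [0.01, 0, -0.11, 0.05, 0], [0, 0, -0.11, 0.05, 0], [0, 0, 0, 0, 0]])

```text
time_s: 12.4
tool_pos: [0.6111, -0.0864, 0.0534]
eef_rot: [[0.978, -0.006, -0.209], [0.209, -0.004, 0.978], [-0.007, -1.0, -0.003]]
wrist_force: [-0.5, -0.1, 0.0]
width: 0.001
```

Run:
```python
from st import *
st()
shot('scene','s8')
p=cv2.imread('pics/s8.png');cv2.imwrite('pics/s8c.png',cv2.resize(p[140:290,250:410],None,fx=4,fy=4,interpolation=cv2.INTER_CUBIC))
```

```text
L along 12.6 lat -224.2 | R along 14.2 lat -1.0 | z 0.0534 F [-0.5 -0.1  0. ] x [ 0.978  0.209 -0.007] yz [-0.007 -1.    -0.003]
```

View pics/s8c.png

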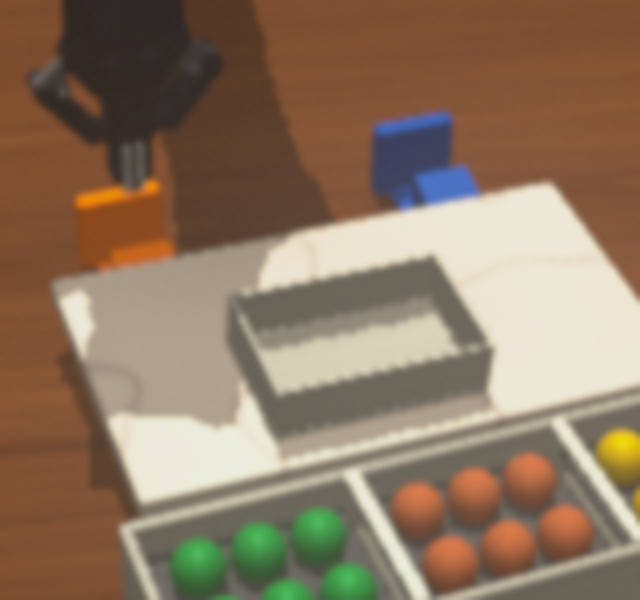

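play_rows(moves=[[-0.025, 0.02, 0, 0, 0], [0, 0.05, 0, 0, 0], [0, 0.05, 0, 0, 0], [0, 0.04, 0, 0, 0], [0, 0, 0, 0, 0]])

```text
time_s: 12.95
tool_pos: [0.5955, -0.078, -0.0153]
eef_rot: [[0.976, -0.013, -0.219], [0.219, 0.003, 0.976], [-0.012, -1.0, 0.006]]
wrist_force: [-0.2, 0.3, 0.0]
width: -0.002
```

Run:
```python
from st import *
st()
```

```text
L along -0.8 lat -212.7 | R along 0.8 lat 10.6 | z -0.0153 F [-0.2  0.3  0. ] x [ 0.976  0.219 -0.012] yz [-0.012 -1.     0.006]
```

play_rows(moves=[[0, 0, -0.025, 0, 0], [-0.008, 0, 0, 0, 0], [-0.008, 0, 0, 0, 0], [-0.008, 0, 0, 0, 0], [-0.008, 0, 0, 0, 0], [-0.008, 0, 0, 0, 0], [-0.008, 0, 0, 0, 0]])

```text
time_s: 13.65
tool_pos: [0.5829, -0.0914, -0.012]
eef_rot: [[0.975, -0.003, -0.221], [0.221, 0.003, 0.975], [-0.002, -1.0, 0.004]]
wrist_force: [3.8, 0.9, -3.2]
width: 0.0
```

Run:
```python
from st import *
st()
```

```text
L along -16.0 lat -223.0 | R along -14.4 lat 0.2 | z -0.012 F [ 3.8  0.9 -3.2] x [ 0.975  0.221 -0.002] yz [-0.002 -1.     0.004]
```

play_rows(moves=[[-0.008, 0, 0, 0, 0], [-0.008, 0, 0, 0, 0], [-0.008, 0, 0, 0, 0], [-0.008, 0, 0, 0, 0], [-0.008, 0, 0, 0, 0], [0, 0, 0, 0, 0]])

```text
time_s: 14.25
tool_pos: [0.5668, -0.0951, -0.0115]
eef_rot: [[0.975, -0.001, -0.221], [0.221, 0.003, 0.975], [-0.0, -1.0, 0.003]]
wrist_force: [3.7, 0.5, -1.4]
width: 0.001
```

Run:
```python
from st import *
st()
```

```text
L along -32.5 lat -223.2 | R along -30.9 lat 0.1 | z -0.0115 F [ 3.7  0.5 -1.4] x [ 0.975  0.221 -0.   ] yz [-0.    -1.     0.003]
```

play_rows(moves=[[0.025, 0, 0, 0, 0], [0, -0.08, 0, 0, 0], [0, -0.08, 0, 0, 0], [0.015, 0, 0.11, 0, 0], [0.01, 0, 0.11, 0, 0], [0.01, 0, 0.11, 0, 0], [0.005, 0, 0.11, 0, 0], [0, 0, 0.12, 0, 0], [0, 0, 0, 0, 0]])

```text
time_s: 15.15
tool_pos: [0.5388, 0.1338, 0.0543]
eef_rot: [[0.977, -0.017, -0.215], [0.215, 0.0, 0.977], [-0.017, -1.0, 0.004]]
wrist_force: [-0.2, -0.1, -1.5]
width: -0.004
```

Run:
```python
from st import *
st()
```

```text
L along -10.6 lat 6.3 | R along -9.0 lat 229.5 | z 0.0543 F [-0.2 -0.1 -1.5] x [ 0.977  0.215 -0.017] yz [-0.017 -1.     0.004]
```

play_rows(moves=[[0, 0.03, 0, 0, 0], [0, 0.05, 0, 0, 0], [0, 0.05, 0, 0, 0], [0, 0.035, 0, 0, 0], [0, 0, 0, 0, 0]])

```text
time_s: 15.65
tool_pos: [0.5363, 0.1312, -0.0168]
eef_rot: [[0.976, -0.022, -0.214], [0.214, -0.003, 0.977], [-0.023, -1.0, 0.002]]
wrist_force: [0.3, -1.0, 0.1]
width: -0.002
```

Run:
```python
from st import *
st()
```

```text
L along -13.6 lat 4.2 | R along -12.0 lat 227.5 | z -0.0168 F [ 0.3 -1.   0.1] x [ 0.976  0.214 -0.023] yz [-0.023 -1.     0.002]
```

Pull to about -43 (≈10 rows).

play_rows(moves=[[-0.008, 0, -0.01, 0, 0], [-0.008, 0, 0, 0, 0], [-0.008, 0, 0, 0, 0], [-0.008, 0, 0, 0, 0], [-0.008, 0, 0, 0, 0], [-0.008, 0, 0, 0, 0]])

```text
time_s: 16.25
tool_pos: [0.5226, 0.1216, -0.0137]
eef_rot: [[0.977, -0.013, -0.211], [0.211, -0.002, 0.977], [-0.013, -1.0, 0.001]]
wrist_force: [3.9, 0.6, -2.8]
width: 0.004
```

Run:
```python
from st import *
st()
```

```text
L along -29.0 lat -2.2 | R along -27.4 lat 221.1 | z -0.0137 F [ 3.9  0.6 -2.8] x [ 0.977  0.211 -0.013] yz [-0.013 -1.     0.001]
```

play_rows(moves=[[-0.008, 0, 0, 0, 0], [-0.008, 0, 0, 0, 0], [-0.008, 0, 0, 0, 0], [-0.008, 0, 0, 0, 0], [-0.004, 0, 0, 0, 0], [0, 0, 0, 0, 0]])

```text
time_s: 16.85
tool_pos: [0.5078, 0.1192, -0.013]
eef_rot: [[0.977, -0.011, -0.212], [0.212, -0.001, 0.977], [-0.011, -1.0, 0.002]]
wrist_force: [3.2, 1.1, -1.6]
width: -0.002
```

Run:
```python
from st import *
st()
```

```text
L along -44.0 lat -1.3 | R along -42.4 lat 221.9 | z -0.013 F [ 3.2  1.1 -1.6] x [ 0.977  0.212 -0.011] yz [-0.011 -1.     0.002]
```

play_rows(moves=[[0.025, 0, 0, 0, 0], [0, -0.08, 0, 0, 0], [0, -0.08, 0, 0, 0], [0.01, 0, -0.11, 0, 0], [0.01, 0, -0.11, 0, 0], [0.005, 0, -0.11, 0, 0], [0.005, 0, -0.11, 0.05, 0], [0, 0, -0.11, 0.05, 0], [0, 0, 0, 0, 0]])

```text
time_s: 17.75
tool_pos: [0.5766, -0.0971, 0.0511]
eef_rot: [[0.977, -0.027, -0.21], [0.21, -0.004, 0.978], [-0.027, -1.0, 0.002]]
wrist_force: [-0.2, -0.4, -0.2]
width: -0.001
```

Run:
```python
from st import *
st()
shot('scene','s9')
p=cv2.imread('pics/s9.png');cv2.imwrite('pics/s9c.png',cv2.resize(p[140:290,250:410],None,fx=4,fy=4,interpolation=cv2.INTER_CUBIC))
```

```text
L along -23.4 lat -227.3 | R along -21.8 lat -4.0 | z 0.0511 F [-0.2 -0.4 -0.2] x [ 0.977  0.21  -0.027] yz [-0.027 -1.     0.002]
```

View pics/s9c.png

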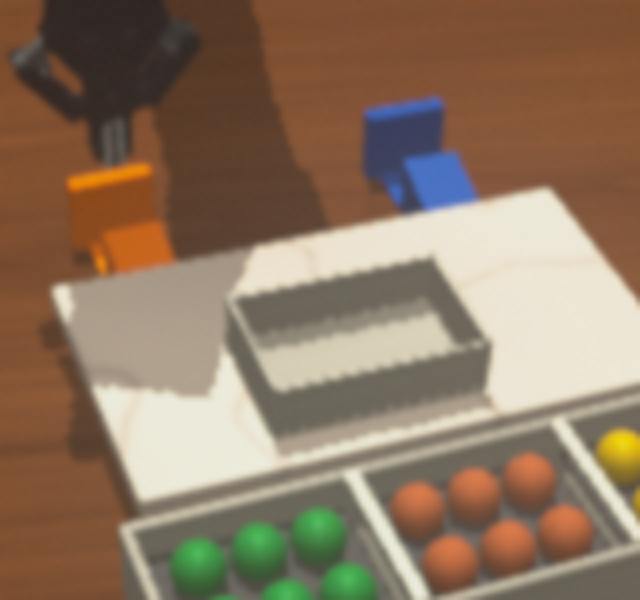

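play_rows(moves=[[0.004, 0.03, 0, 0, 0], [0, 0.05, 0, 0, 0], [0, 0.05, 0, 0, 0], [0, 0.03, 0, 0, 0], [0, 0, 0, 0, 0]])

```text
time_s: 18.3
tool_pos: [0.574, -0.0843, -0.0187]
eef_rot: [[0.975, -0.034, -0.221], [0.221, 0.004, 0.975], [-0.032, -0.999, 0.011]]
wrist_force: [-0.2, 0.5, 0.7]
width: 0.001
```

Run:
```python
from st import *
st()
```

```text
L along -23.2 lat -214.2 | R along -21.6 lat 9.0 | z -0.0187 F [-0.2  0.5  0.7] x [ 0.975  0.221 -0.032] yz [-0.032 -0.999  0.011]
```

Correct laterally, pull to about -54.

play_rows(moves=[[0, -0.005, -0.022, 0, 0], [-0.008, 0, 0, 0, 0], [-0.008, 0, 0, 0, 0], [-0.008, 0, 0, 0, 0], [-0.008, 0, 0, 0, 0], [-0.008, 0, 0, 0, 0], [-0.008, 0, 0, 0, 0]])

```text
time_s: 19.0
tool_pos: [0.5612, -0.0963, -0.0131]
eef_rot: [[0.975, -0.024, -0.223], [0.223, 0.004, 0.975], [-0.023, -1.0, 0.009]]
wrist_force: [3.5, 0.6, -3.5]
width: 0.004
```

Run:
```python
from st import *
st()
```

```text
L along -38.2 lat -223.1 | R along -36.6 lat 0.1 | z -0.0131 F [ 3.5  0.6 -3.5] x [ 0.975  0.223 -0.023] yz [-0.023 -1.     0.009]
```

play_rows(moves=[[-0.008, 0, 0, 0, 0], [-0.008, 0, 0, 0, 0], [-0.008, 0, 0, 0, 0], [-0.008, 0, 0, 0, 0], [-0.008, 0, 0, 0, 0], [-0.004, 0, 0, 0, 0], [0, 0, 0, 0, 0]])

```text
time_s: 19.7
tool_pos: [0.5438, -0.1005, -0.0123]
eef_rot: [[0.975, -0.021, -0.223], [0.223, 0.004, 0.975], [-0.02, -1.0, 0.009]]
wrist_force: [4.2, 0.3, -2.5]
width: -0.003
```

Run:
```python
from st import *
st()
```

```text
L along -56.1 lat -223.6 | R along -54.5 lat -0.3 | z -0.0123 F [ 4.2  0.3 -2.5] x [ 0.975  0.223 -0.02 ] yz [-0.02  -1.     0.009]
```

play_rows(moves=[[0.025, 0, 0, 0, 0], [0, -0.08, 0, 0, 0], [0, -0.08, 0, 0, 0], [0.015, 0, 0.11, 0, 0], [0.01, 0, 0.11, 0, 0], [0.01, 0, 0.11, 0, 0], [0.005, 0, 0.11, 0, 0], [0, 0, 0.115, 0, 0], [0, 0, 0, 0, 0]])

```text
time_s: 20.6
tool_pos: [0.517, 0.1266, 0.0543]
eef_rot: [[0.975, -0.038, -0.217], [0.217, 0.001, 0.976], [-0.037, -0.999, 0.009]]
wrist_force: [-0.2, 0.5, 0.0]
width: -0.002
```

Run:
```python
from st import *
st()
```

```text
L along -33.4 lat 3.9 | R along -31.8 lat 227.2 | z 0.0543 F [-0.2  0.5  0. ] x [ 0.975  0.217 -0.037] yz [-0.037 -0.999  0.009]
```

play_rows(moves=[[0.005, 0.03, 0, 0, 0], [0.003, 0.05, 0, 0, 0], [0, 0.05, 0, 0, 0], [0, 0.035, 0, 0, 0], [0, 0, 0, 0, 0]])

```text
time_s: 21.1
tool_pos: [0.517, 0.1239, -0.0168]
eef_rot: [[0.976, -0.043, -0.215], [0.215, -0.003, 0.977], [-0.042, -0.999, 0.007]]
wrist_force: [-0.9, 0.1, 0.1]
width: -0.003
```

Run:
```python
from st import *
st()
```

```text
L along -34.0 lat 1.2 | R along -32.4 lat 224.5 | z -0.0168 F [-0.9  0.1  0.1] x [ 0.976  0.215 -0.042] yz [-0.042 -0.999  0.007]
```

Pull to about -65 (L draw ≈75).

play_rows(moves=[[-0.008, 0, 0, 0, 0], [-0.008, 0, 0, 0, 0], [-0.008, 0, 0, 0, 0], [-0.008, 0, 0, 0, 0], [-0.008, 0, 0, 0, 0], [-0.008, 0, 0, 0, 0]])

```text
time_s: 21.7
tool_pos: [0.5023, 0.1186, -0.0135]
eef_rot: [[0.977, -0.033, -0.212], [0.212, -0.001, 0.977], [-0.033, -0.999, 0.006]]
wrist_force: [2.8, 0.8, -2.7]
width: -0.003
```

Run:
```python
from st import *
st()
```

```text
L along -49.5 lat -0.8 | R along -47.9 lat 222.5 | z -0.0135 F [ 2.8  0.8 -2.7] x [ 0.977  0.212 -0.033] yz [-0.033 -0.999  0.006]
```

play_rows(moves=[[-0.008, 0, 0, 0, 0], [-0.008, 0, 0, 0, 0], [-0.008, 0, 0, 0, 0], [-0.008, 0, 0, 0, 0], [-0.008, 0, 0, 0, 0], [0, 0, 0, 0, 0]])

```text
time_s: 22.3
tool_pos: [0.4859, 0.1156, -0.0124]
eef_rot: [[0.977, -0.032, -0.213], [0.213, -0.0, 0.977], [-0.031, -1.0, 0.006]]
wrist_force: [2.5, 0.5, -1.4]
width: -0.002
```

Run:
```python
from st import *
st()
```

```text
L along -66.2 lat -0.2 | R along -64.6 lat 223.1 | z -0.0124 F [ 2.5  0.5 -1.4] x [ 0.977  0.213 -0.031] yz [-0.031 -1.     0.006]
```

play_rows(moves=[[0.025, 0, 0, 0, 0], [0, -0.08, 0, 0, 0], [0, -0.08, 0, 0, 0], [0.01, 0, -0.11, 0, 0], [0.01, 0, -0.11, 0, 0], [0.005, 0, -0.11, 0, 0], [0.005, 0, -0.11, 0.05, 0], [0, 0, -0.12, 0.05, 0], [0, 0, 0, 0, 0]])

```text
time_s: 23.2
tool_pos: [0.5573, -0.1048, 0.0503]
eef_rot: [[0.976, -0.047, -0.211], [0.211, -0.003, 0.978], [-0.046, -0.999, 0.007]]
wrist_force: [-0.8, -1.1, 0.6]
width: 0.0
```

Run:
```python
from st import *
st()
shot('scene','s10')
p=cv2.imread('pics/s10.png');cv2.imwrite('pics/s10c.png',cv2.resize(p[140:290,250:410],None,fx=4,fy=4,interpolation=cv2.INTER_CUBIC))
```

```text
L along -43.8 lat -230.6 | R along -42.2 lat -7.4 | z 0.0503 F [-0.8 -1.1  0.6] x [ 0.976  0.211 -0.046] yz [-0.046 -0.999  0.007]
```

View pics/s10c.png

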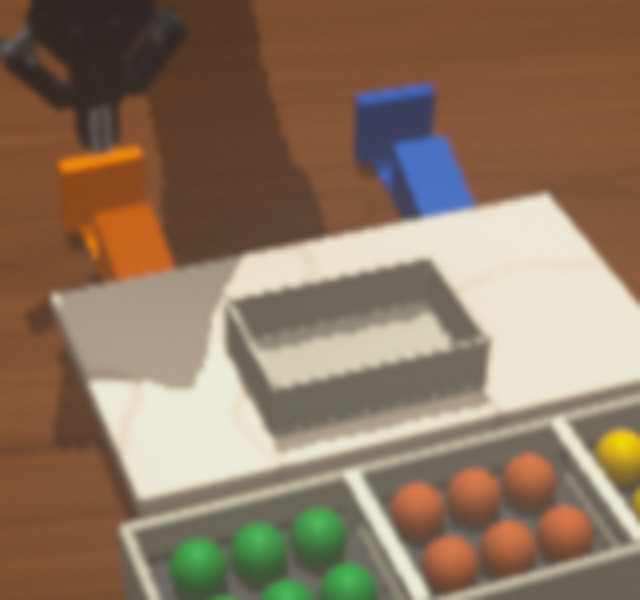

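play_rows(moves=[[0.004, 0.03, 0, 0, 0], [0.003, 0.05, 0, 0, 0], [0, 0.05, 0, 0, 0], [0, 0.025, 0, 0, 0], [0, 0, 0, 0, 0]])

```text
time_s: 23.75
tool_pos: [0.5548, -0.0924, -0.0175]
eef_rot: [[0.974, -0.054, -0.221], [0.221, 0.004, 0.975], [-0.051, -0.999, 0.015]]
wrist_force: [-0.1, -0.0, 0.5]
width: -0.003
```

Run:
```python
from st import *
st()
```

```text
L along -43.6 lat -218.0 | R along -42.0 lat 5.3 | z -0.0175 F [-0.1 -0.   0.5] x [ 0.974  0.221 -0.051] yz [-0.051 -0.999  0.015]
```

play_rows(moves=[[-0.005, 0, -0.013, 0, 0], [-0.008, 0, 0, 0, 0], [-0.008, 0, 0, 0, 0], [-0.008, 0, 0, 0, 0], [-0.008, 0, 0, 0, 0], [-0.008, 0, 0, 0, 0], [-0.008, 0, 0, 0, 0]])

```text
time_s: 24.45
tool_pos: [0.5385, -0.1013, -0.0136]
eef_rot: [[0.974, -0.045, -0.223], [0.224, 0.004, 0.975], [-0.043, -0.999, 0.014]]
wrist_force: [2.4, 0.3, -2.5]
width: 0.002
```

Run:
```python
from st import *
st()
```

```text
L along -61.4 lat -223.1 | R along -59.8 lat 0.1 | z -0.0136 F [ 2.4  0.3 -2.5] x [ 0.974  0.224 -0.043] yz [-0.043 -0.999  0.014]
```

play_rows(moves=[[-0.008, 0, 0, 0, 0], [-0.008, 0, 0, 0, 0], [-0.008, 0, 0, 0, 0], [-0.008, 0, 0, 0, 0], [-0.008, 0, 0, 0, 0], [0, 0, 0, 0, 0]])

```text
time_s: 25.05
tool_pos: [0.5197, -0.1056, -0.0128]
eef_rot: [[0.974, -0.047, -0.223], [0.223, 0.004, 0.975], [-0.045, -0.999, 0.014]]
wrist_force: [0.2, -0.6, 1.0]
width: -0.001
```

Run:
```python
from st import *
st()
```

```text
L along -80.7 lat -223.3 | R along -79.1 lat -0.1 | z -0.0128 F [ 0.2 -0.6  1. ] x [ 0.974  0.223 -0.045] yz [-0.045 -0.999  0.014]
```

play_rows(moves=[[0.025, 0, 0, 0, 0], [0, -0.08, 0, 0, 0], [0, -0.08, 0, 0, 0], [0.015, 0, 0.11, 0, 0], [0.015, 0, 0.11, 0, 0], [0.01, 0, 0.11, 0, 0], [0.01, 0, 0.11, 0, 0], [0, 0, 0.115, 0, 0], [0, 0, 0, 0, 0]])

```text
time_s: 25.95
tool_pos: [0.5074, 0.1259, 0.0554]
eef_rot: [[0.975, -0.047, -0.219], [0.219, 0.004, 0.976], [-0.045, -0.999, 0.014]]
wrist_force: [-0.3, -0.9, 0.4]
width: -0.0
```

Run:
```python
from st import *
st()
```

```text
L along -42.9 lat 5.2 | R along -41.4 lat 228.5 | z 0.0554 F [-0.3 -0.9  0.4] x [ 0.975  0.219 -0.045] yz [-0.045 -0.999  0.014]
```

play_rows(moves=[[-0.025, 0, -0.005, 0, 0], [0, 0, 0, 0, 0], [0, 0.05, 0, 0, 0], [0, 0.05, 0, 0, 0], [0, 0.05, 0, 0, 0], [0, 0, 0, 0, 0]])

```text
time_s: 26.55
tool_pos: [0.4968, 0.1161, -0.0049]
eef_rot: [[0.976, -0.045, -0.212], [0.213, 0.002, 0.977], [-0.044, -0.999, 0.011]]
wrist_force: [-0.7, -1.0, 0.7]
width: 0.002
```

Run:
```python
from st import *
st()
shot('scene','s11')
p=cv2.imread('pics/s11.png');cv2.imwrite('pics/s11c.png',cv2.resize(p[120:270,250:410],None,fx=4,fy=4,interpolation=cv2.INTER_CUBIC))
```

```text
L along -55.4 lat -2.1 | R along -53.8 lat 221.2 | z -0.0049 F [-0.7 -1.   0.7] x [ 0.976  0.213 -0.044] yz [-0.044 -0.999  0.011]
```

View pics/s11c.png

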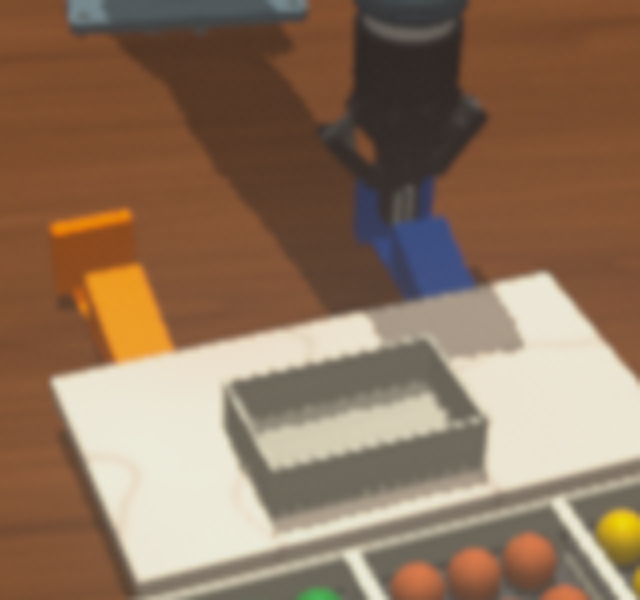

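play_rows(moves=[[0, 0.03, 0, 0, 0], [-0.01, 0, 0, 0, 0], [-0.01, 0, 0, 0, 0], [-0.01, 0, 0, 0, 0], [-0.01, 0, 0, 0, 0], [-0.01, 0, 0, 0, 0], [-0.01, 0, 0, 0, 0], [-0.01, 0, 0, 0, 0], [-0.01, 0, 0, 0, 0], [0, 0, 0, 0, 0]])

```text
time_s: 27.6
tool_pos: [0.467, 0.1079, -0.0116]
eef_rot: [[0.977, -0.036, -0.21], [0.21, 0.004, 0.978], [-0.035, -0.999, 0.011]]
wrist_force: [0.3, -0.5, 0.2]
width: 0.001
```

Run:
```python
from st import *
st()
```

```text
L along -86.2 lat -3.6 | R along -84.6 lat 219.6 | z -0.0116 F [ 0.3 -0.5  0.2] x [ 0.977  0.21  -0.035] yz [-0.035 -0.999  0.011]
```

play_rows(moves=[[0.025, 0, 0, 0, 0], [0, -0.08, 0, 0, 0], [0, -0.08, 0, 0, 0], [0.008, 0, -0.11, 0, 0], [0.005, 0, -0.11, 0, 0], [0.005, 0, -0.11, 0, 0], [0, 0, -0.11, 0.05, 0], [0, 0, -0.11, 0.05, 0], [0, 0, 0, 0, 0]])

```text
time_s: 28.5
tool_pos: [0.5431, -0.109, 0.0525]
eef_rot: [[0.978, -0.032, -0.208], [0.208, 0.002, 0.978], [-0.031, -1.0, 0.008]]
wrist_force: [-0.4, 0.6, 0.2]
width: 0.003
```

Run:
```python
from st import *
st()
```

```text
L along -58.6 lat -231.7 | R along -57.0 lat -8.4 | z 0.0525 F [-0.4  0.6  0.2] x [ 0.978  0.208 -0.031] yz [-0.031 -1.     0.008]
```

play_rows(moves=[[-0.022, 0, 0, 0, 0], [0, 0.05, 0, 0, 0], [0, 0.05, 0, 0, 0], [0, 0.05, 0, 0, 0], [0, 0.01, 0, 0, 0]])

```text
time_s: 29.0
tool_pos: [0.5326, -0.1088, -0.0122]
eef_rot: [[0.977, -0.03, -0.209], [0.209, 0.003, 0.978], [-0.029, -1.0, 0.009]]
wrist_force: [-0.2, -0.6, 0.4]
width: 0.004
```

Run:
```python
from st import *
st()
```

```text
L along -68.8 lat -229.2 | R along -67.2 lat -6.0 | z -0.0122 F [-0.2 -0.6  0.4] x [ 0.977  0.209 -0.029] yz [-0.029 -1.     0.009]
```

play_rows(moves=[[0, 0.01, 0.012, 0, 0], [-0.01, 0, 0, 0, 0], [-0.01, 0, 0, 0, 0], [-0.01, 0, 0, 0, 0], [-0.01, 0, 0, 0, 0], [-0.01, 0, 0, 0, 0], [-0.01, 0, 0, 0, 0], [-0.01, 0, 0, 0, 0], [-0.01, 0, 0, 0, 0], [0, 0, 0, 0, 0]])

```text
time_s: 30.0
tool_pos: [0.4992, -0.1095, -0.0123]
eef_rot: [[0.977, -0.026, -0.212], [0.212, 0.003, 0.977], [-0.025, -1.0, 0.008]]
wrist_force: [0.3, -0.3, 0.3]
width: 0.002
```

Run:
```python
from st import *
st()
```

```text
L along -101.6 lat -222.7 | R along -100.0 lat 0.6 | z -0.0123 F [ 0.3 -0.3  0.3] x [ 0.977  0.212 -0.025] yz [-0.025 -1.     0.008]
```

Continue to about -118 (draw ≈128).

play_rows(moves=[[-0.01, 0, 0, 0, 0], [-0.01, 0, 0, 0, 0], [-0.01, 0, 0, 0, 0], [-0.01, 0, 0, 0, 0], [-0.008, 0, 0, 0, 0], [0, 0, 0, 0, 0]])

```text
time_s: 30.6
tool_pos: [0.4788, -0.114, -0.0119]
eef_rot: [[0.977, -0.026, -0.212], [0.212, 0.003, 0.977], [-0.025, -1.0, 0.008]]
wrist_force: [0.9, -0.6, 0.7]
width: 0.002
```

Run:
```python
from st import *
st()
shot('top','t12')
p=cv2.imread('pics/t12.png');cv2.imwrite('pics/t12c.png',cv2.resize(p[140:290,230:395],None,fx=4,fy=4,interpolation=cv2.INTER_CUBIC))
```

```text
L along -122.5 lat -222.7 | R along -120.9 lat 0.6 | z -0.0119 F [ 0.9 -0.6  0.7] x [ 0.977  0.212 -0.025] yz [-0.025 -1.     0.008]
```

View pics/t12c.png

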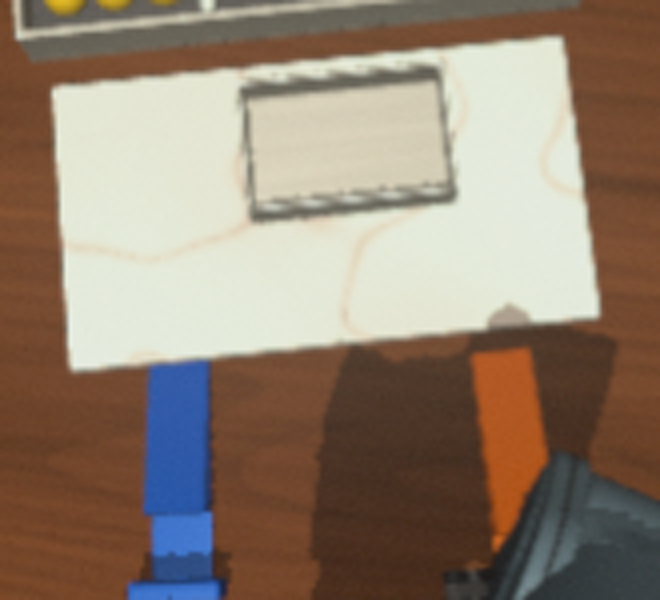

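play_rows(moves=[[0.025, 0, 0, 0, 0], [0, -0.08, 0, 0, 0], [0, -0.08, 0, 0, 0], [0.02, 0, 0.11, 0, 0], [0.02, 0, 0.11, 0, 0], [0.02, 0, 0.11, 0, 0], [0.015, 0, 0.11, 0, 0], [0, 0, 0.11, 0, 0], [0, 0, 0, 0, 0], [0, 0, 0, 0, 0]])

```text
time_s: 31.65
tool_pos: [0.4826, 0.1211, 0.0566]
eef_rot: [[0.977, -0.018, -0.212], [0.212, 0.004, 0.977], [-0.017, -1.0, 0.008]]
wrist_force: [0.2, 0.8, 0.2]
width: 0.003
```

Run:
```python
from st import *
st()
```

```text
L along -68.2 lat 5.9 | R along -66.6 lat 229.2 | z 0.0566 F [0.2 0.8 0.2] x [ 0.977  0.212 -0.017] yz [-0.017 -1.     0.008]
```

play_rows(moves=[[-0.017, 0, -0.015, 0, 0], [0, 0.05, 0, 0, 0], [0, 0.05, 0, 0, 0], [0, 0.05, 0, 0, 0], [0, 0.02, 0, 0, 0], [0, 0, 0, 0, 0]])

```text
time_s: 32.25
tool_pos: [0.4776, 0.1043, -0.0124]
eef_rot: [[0.98, -0.016, -0.2], [0.2, 0.001, 0.98], [-0.016, -1.0, 0.005]]
wrist_force: [-0.7, -0.0, 1.8]
width: -0.0
```

Run:
```python
from st import *
st()
```

```text
L along -76.6 lat -9.4 | R along -75.0 lat 213.8 | z -0.0124 F [-0.7 -0.   1.8] x [ 0.98   0.2   -0.016] yz [-0.016 -1.     0.005]
```

play_rows(moves=[[0, 0, 0.02, -0.1, 0], [-0.01, 0, 0, 0, 0], [-0.01, 0, 0, 0, 0], [-0.01, 0, 0, 0, 0], [-0.01, 0, 0, 0, 0], [-0.01, 0, 0, 0, 0], [-0.01, 0, 0, 0, 0], [-0.01, 0, 0, 0, 0], [0, 0, 0, 0, 0]])

```text
time_s: 33.15
tool_pos: [0.4487, 0.1057, -0.0088]
eef_rot: [[0.978, -0.011, -0.21], [0.21, 0.003, 0.978], [-0.01, -1.0, 0.005]]
wrist_force: [0.6, 0.3, 0.3]
width: -0.0
```

Run:
```python
from st import *
st()
```

```text
L along -104.6 lat -1.8 | R along -103.0 lat 221.4 | z -0.0088 F [0.6 0.3 0.3] x [ 0.978  0.21  -0.01 ] yz [-0.01  -1.     0.005]
```

play_rows(moves=[[-0.01, 0, 0, 0, 0], [-0.01, 0, 0, 0, 0], [-0.01, 0, 0, 0, 0], [-0.01, 0, 0, 0, 0], [0, 0, 0, 0, 0]])

```text
time_s: 33.65
tool_pos: [0.4319, 0.102, -0.0087]
eef_rot: [[0.978, -0.011, -0.21], [0.21, 0.003, 0.978], [-0.01, -1.0, 0.005]]
wrist_force: [0.1, 0.7, 0.3]
width: 0.003
```

Run:
```python
from st import *
st()
```

```text
L along -121.8 lat -1.8 | R along -120.2 lat 221.5 | z -0.0087 F [0.1 0.7 0.3] x [ 0.978  0.21  -0.01 ] yz [-0.01  -1.     0.005]
```

Now clear: forward, lift high, and look.

play_rows(moves=[[0.022, 0, 0, 0, 0], [0, -0.08, 0, 0, 0], [0, -0.1, 0, 0, 0], [0, -0.1, 0, 0, 0], [0, -0.1, 0.05, 0, 0], [0, 0, 0.11, 0, 0], [0, 0, 0.11, 0, 0], [0, 0, 0.1, 0, 0], [0, 0, 0, 0, 0], [0, 0, 0, 0, 0]])

```text
time_s: 34.65
tool_pos: [0.4168, 0.2552, 0.1525]
eef_rot: [[0.979, -0.008, -0.205], [0.205, 0.006, 0.979], [-0.007, -1.0, 0.007]]
wrist_force: [0.1, -1.2, 0.7]
width: -0.0
```

Run:
```python
from st import *
st()
shot('scene','s13');shot('top','t13')
p=cv2.imread('pics/t13.png');cv2.imwrite('pics/t13c.png',cv2.resize(p[140:290,230:395],None,fx=4,fy=4,interpolation=cv2.INTER_CUBIC))
```

```text
L along -103.6 lat 150.9 | R along -102.0 lat 374.2 | z 0.1525 F [ 0.1 -1.2  0.7] x [ 0.979  0.205 -0.007] yz [-0.007 -1.     0.007]
```

View pics/s13.png

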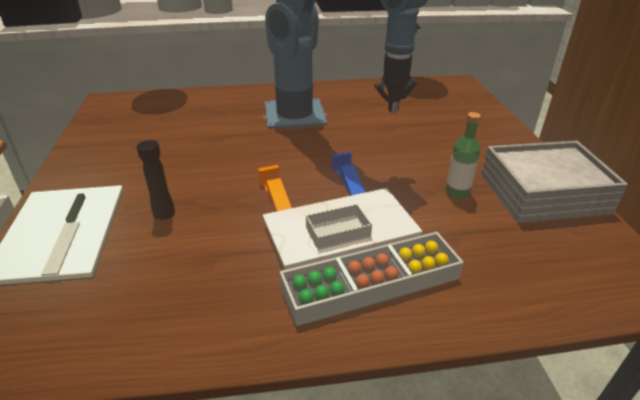

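View pics/t13c.png

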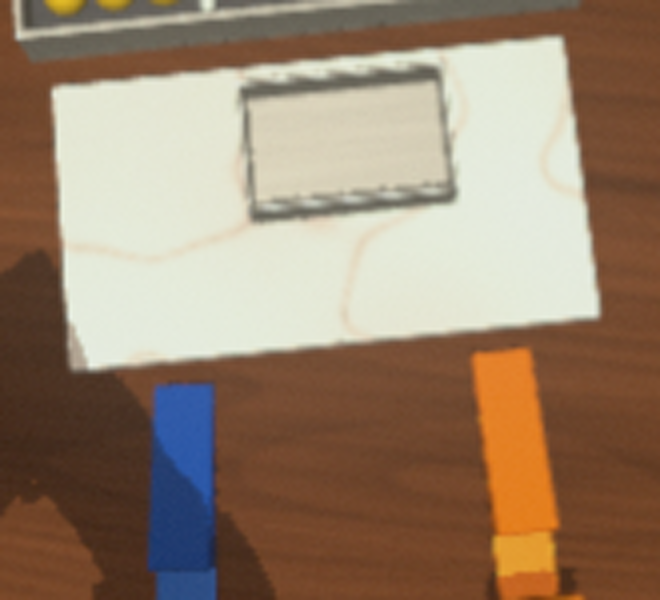

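Run:
```python
from st import *
d=np.load('pics/t13.npy'); d0=np.load('pics/t0.npy')
X=np.array([.9775,.211])
def P(x,y,z,s=4,dd=d):
    u,v=(x+.5)/s+230-.5,(y+.5)/s+140-.5; return atz('top',u,v,z),pt('top',dd,u,v)
for l,e,t in(('blue',(185,362),(185,384)),('orange',(502,327),(502,351))):
    a=P(*e,.038)[0];b=P(*t,.009)[0];print(l,'gap mm',1e3*(a-b)[:2]@X, a.round(4),b.round(4))
for l,q,z in(('rl',(53,88),.038),('rr',(563,37),.038),('fr',(600,318),.038),('fl',(72,370),.038)):print(l,P(*q,z)[0].round(4))
A=np.array([P(x,y,0)[1] for x in range(90,590,20) for y in list(range(235,315,10)) if x<540])
A=np.vstack([A]+[P(x,y,0)[1] for x in range(75,230,15) for y in range(100,220,15)]+[P(x,y,0)[1] for x in range(470,550,15) for y in range(80,230,15)])
A=A[abs(A[:,2]-.038)<.01]
c,*_=np.linalg.lstsq(np.c_[A[:,0]-.72,A[:,1]-.05,np.ones(len(A))],A[:,2],rcond=None);print('slopes deg',np.degrees(c[:2]).round(2),'h',c[2].round(4),len(A))
print('t',sensors.get_state()['time_s'])
```

```text
blue gap mm 11.490076638614878 [0.5963 0.1286 0.038 ] [0.5842 0.1304 0.009 ]
orange gap mm 12.863523787954586 [ 0.6433 -0.0803  0.038 ] [ 0.631  -0.0839  0.009 ]
rl [0.7757 0.2461 0.038 ]
rr [ 0.8517 -0.1039  0.038 ]
fr [ 0.6566 -0.1454  0.038 ]
fl [0.5824 0.2034 0.038 ]
slopes deg [-0.01 -0.09] h 0.0368 330
t 34.75
```

```bash
python3 -c "
from plant import workorder;print(workorder.close_job())"
```

```text
the job is handed in; nothing more can be done
None
```

The job is handed in at 34.75 s of the 72 s allowed. The slab stands level on its feet, and both wedges lie flat and clear of its front edge.

**How it was done:** I hooked each wedge with the shut fingers and drew blue and orange in turn, about 11 to 25 mm at a time. The lead of one side over the other was at most about 20 mm of draw, roughly 1.5 degrees of side lean. That lean is worked out from the draws; I did not measure it while the slab came down. Pull forces read about 2 to 4 N. Once the slab was down and the wedges slack, the last pulls were longer, about 20 to 40 mm each.

**Final checks from the camera pictures:**
- **Slab:** fitted slopes of -0.01 and -0.09 degrees, with its top at about 37 mm against 38 expected.
- **Wedge tips:** about 11 mm (blue) and 13 mm (orange) clear of the front edge.
- **Other things:** the pan looks in place on the slab. The mill and bottle look undisturbed.

**What disagreed or went wrong:**
- **Finger height:** the reported tool height was about 35 to 37 mm lower than the fingertips stood in the pictures. On the first approach the fingertips rested on top of the blue heel (about 4 N, nothing moved). I corrected every later height by that offset.
- **Slab position:** its top corners read about 4 to 5 mm nearer the robot than at the start. About 3 mm of that is expected from the slab levelling out; the rest may be a small drag or measuring error.

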